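# Gauge a wax block at full cam lift

### The job

Take the wax tissue block from the cold plate and seat it flat in the pocket of the height gauge, wax upwards, with its slanted end towards the lever side, and let go of it. Then swing the gauge's spring-return cam lever up to its highest lift, where the lever stands straight up (beyond that the block sinks again), and finish while still holding the lever there with the fingers. Leave everything else where it is.

Things in the scene. Friction and masses are not known exactly. Their poses are not given: they have to be found in the camera images.
- block: the wax block, about 30 g: pale cassette frame 40 (x) x 28 (y) x 6 mm with cream wax 30 x 24 x 11 mm on top (total height 17). Origin: centre of the frame's underside, z up, +x to the slanted end (slopes to the bottom over the last 8 mm). Wax spans x -19 to +11, y -12 to +12, z 6 to 17 mm: grip it there, across y. Starts wax up on the cold plate, up to 2.2 rad off its final yaw
- slanted_end (a point): middle of the lower edge of the block's slanted end, 20 mm from the block's origin along its +x
- cold_plate: fixed cold plate, 160 (x) x 180 (y) mm, its flat steel top 25 mm above the bench; origin under its centre
- gauge: fixed height gauge: base plate 120 (x) x 110 (y) x 10 mm, housing 70 x 90 mm up to 46 mm. Origin under its centre, z up. The sprung nest with the pocket is on top in the middle; the cam shaft runs along y and comes out at -y, the lever side. Two 8 mm posts at x = 0, y = -38 and +38 mm, tops at 85 mm: at full lift the wax face is level with them
- nest: pocket on top of the gauge, same axes, origin at the centre of its floor (56 mm above the bench at rest, 68 at full lift). Inside 32 (x) x 44 (y) mm, 5.5 deep, walls 4 mm, flaring outward by 2 mm over the top 3 mm; the wall at the -y (lever) end has a 13 mm gap. The block lies in it with its +x (slanted end) towards the nest's -y, block origin on nest origin
- nest_notch (a point): point on the pocket floor 20 mm from the nest's origin towards -y (the lever end), where the slanted end's lower edge belongs
- shaft (a point): point on the cam shaft's axis in the plane of the lever arm, in the gauge's frame at x = 0, y = -62, z = 30 mm. The lever turns about the gauge's y axis through this point
- handle_mid (a point): middle of the lever's handle: a round horizontal steel bar, 12 mm diameter, 54 mm long, parallel to the gauge's y, pointing to -y from the lever arm's end; this point is at gauge y = -92 mm (30 mm outward of the arm's plane), 100 mm from the shaft's axis. Pinched from above, fingers closing along the gauge's x, it turns between the fingers, so the tool may stay pointing down
- cam_lever (a joint): lever angle, rad. 0: at rest on its stop, leaning 1.15 rad from upright towards the gauge's -x; grows as the handle swings up and over towards +x; 1.15: straight up, the highest lift; stop at 1.75. A return spring pulls it back to 0 (about 0.8 N at the handle at rest, 2.5 N upright)
- empty_cassette: an empty cassette on the cold plate: the same pale 40 x 28 x 6 mm frame as the block's but with no wax on it, flat dark-slotted top; origin at the centre of its underside. Not to be moved
- mould: open stainless steel tray 36 x 30 x 10 mm on the cold plate; origin under its centre. Not to be moved
- jar: lidded specimen jar, diameter 60, height 75 mm, on the bench; origin under its centre. Not to be moved
- brush: small brush about 150 mm long lying on the bench near the robot. Not to be moved
- forceps: steel forceps 120 mm long, 7 mm high, lying on the bench near the robot. Not to be moved
- timer: white kitchen-type timer 60 x 60 x 22 mm on the bench; origin under its centre. Not to be moved
Mind the look-alikes: they are no part of the job. Of the things that look like the gauge, the larger one is meant. What is shaped like the block but pink is not meant.

How it is judged:
By the outcome, as a careful person would: the job done as asked, in the order asked, and still so for the second after the job is handed in, while the arm keeps its last pose, push and grip.
It also fails if it takes over 51 s, if anything falls off the work surface, if the arm or the gripper's body presses on something with over 40 N, if the wrist force passes 120 N, or if a joint passes its speed limit or range.

### The arm

A 7-joint arm with a two-finger parallel gripper is mounted at the origin on the work surface. World frame = base frame: x ahead of the robot, y to its left, z up, the work surface at z = 0. Lengths are in m, angles in rad, forces in N, time in s.
With the tool pointing down it reaches from about 0.425 to 0.875 m from the base axis. Payload 4.7 kg.
Tool frame: the origin (TCP) lies midway between the tips of the shut fingers; the grasp point (between the pads) lies 19 mm behind it (ctrl.grip_point_offset is the distance from the TCP to the grasp point, in m); z points along the fingers, y is the line along which they close (so a half turn about z gives the same grasp; the last joint's range is limited). The gripper opens to 87 mm and grips with 3 to 60 N. Pads are 19 mm wide; open, the fingers measure 117 mm over their backs; the gripper's body (75 mm by 190 mm) begins 51 mm behind the grasp point.
Start: joints at [1.147, 0.321, -0.07, 1.45, 0.023, 1.371, -0.057], TCP at [0.276, -0.589, 0.223] pointing down, gripper open.
Joint ranges: [-2.86, 2.86], [-0.3, 2.09], [-1.38, 1.24], [0.06, 2.45], [-1.56, 4.7], [0.09, 2.05], [-2.69, 2.69]. Speed limits (rad/s): [2.57, 2.57, 3.14, 3.14, 3.14, 3.14, 3.14].

### API

Orientations are given as a rotation vector (axis times angle).
In Python, from bench import ctrl gives the robot as it stands.
- The arm moves only by the tool move_arm, never from a script. Its argument "increments" is text: rows parted by semicolons, each of 7 numbers parted by spaces: the shift along the world's x, y, z in mm, then the turn, a rotation vector about the world's x, y, z in degrees, then the closure in counts, from 0 (fully open) to 255 (shut). A call has exactly 8 rows; each row shifts and turns the commanded pose from where the row before left it; what a row does not reach is not made up. A row lasts 1/12 s, in which the tool goes at most 41.7 mm and 7.16 degrees, less where a joint would pass 70% of its speed; a pose out of reach is approached as far as the arm can. A call with a gripper value outside its range is refused whole. The fingers move at their own pace and stop on an object; "grip_force" is the grip in N (left out, the last holds). Time passes only in rows, so rows that do not move let the fingers close, or fill a call up. It gives the time, the measured TCP pose, the force, the opening and the grip force at its end, in the units of the state.
- ctrl.get_state(): the state, without advancing time (a new reading comes with each control period).
- ctrl.get_image(name): name is "scene" or "top"; returns a dict with "frame" (420x560x3 uint8, red, green, blue), "depth" (420x560 float32, m along the optical axis (not along the pixel's ray), 0 where there is no reading), "fx", "fy", "cx", "cy" (pixels), "k1" (the pictures are not rectified: a ray, as slopes to the right and down, at radius r is drawn at 1 + k1 r^2 times it, then the intrinsics apply), "position" and "orientation" of the camera in the world. Camera axes: x right, y down, z forward; pixel columns grow to the right and rows downward; lengths in m; the calibration is good to about 2 mm. A picture is of the moment at which its call begins.
- ctrl.close_job(): hands the job in; it is judged then, once.
Trained networks look in a picture, given as the dict that the camera call returned (one of the last four; its "shot" number tells which), for a name from the list of things; names that differ only in an ending like _2 or _b are one class to them, and where a whole thing is asked for, a point or a joint stands for the part that bears it (a point fixed in the world has none). Each returns a list of dicts, best first, with "score" (0 to 1); they miss things now and then, are a little off and sometimes report something else, mostly with a low value. They report only what shows in the picture. A call takes as long as a camera call. They do not tell look-alikes from the thing itself.
- ctrl.find_in(target, picture): "centre" ([x, y, z] in m, in world coordinates, good to about 4 mm: the middle of the surface that is visible of it).
- ctrl.silhouettes(target, picture): "region" (420x560 bool, what is visible of it).
The state is a dict: "time": time; "joint_positions": joint angles; "qd": joint speeds; "joint_torque": joint torques, N m; "position": TCP position; "tool_rot": TCP orientation; "ft_force": force on the tool from outside, world axes, zero at the start; "torque": the same for the moment, N m; "grip_width": opening from 0.0 (shut) to 1.0 (fully open); "grip_force": force on a finger pad.
Only numpy, scipy, OpenCV 4.12 (cv2) and the standard library are available. Lean on these libraries where they do the work, as an engineer would, in place of code of your own. Each camera call takes 0.05 s, during which the arm holds its last target. There are 200 camera calls.

## Working session

There is one attempt and no reset: what is moved stays moved. The work goes in short steps, Python scripts to look and compute and a tool call to move; the robot and the scene stay as the last step left them, time stands still between calls to the robot, and variables do not carry over. Pictures are saved under pics/ and viewed, at most 10 in all, crops included, and the job is handed in when it is done.

Besides the shell and the picture viewer there is one more tool, called after "Request:" by a JSON object that holds its "fn" and its "kwargs", one argument or row to a line. move_arm: Moves the arm, as the interface text tells. Its arguments: {"type":"object","properties":{"increments":{"type":"string"},"grip_force":{"type":"number"}},"required":["increments"]}

```bash
ls; mkdir -p pics; cat > h.py <<'E'
import numpy as np, cv2
from scipy.spatial.transform import Rotation as R
from bench import ctrl
def rot(p):
    o=np.array(p["orientation"],float)
    return o if o.shape==(3,3) else R.from_rotvec(o).as_matrix() if o.size==3 else R.from_quat(o).as_matrix()
def K(p): return np.array([[p["fx"],0,p["cx"]],[0,p["fy"],p["cy"]],[0,0,1.]])
def D(p): # r^2-undistorted model: drawn = ray*(1+k1 r^2), r of the ray
    return np.array([p["k1"],0,0,0,0.])
def cloud(p):
    h,w=p["depth"].shape
    v,u=np.mgrid[:h,:w]
    n=cv2.undistortPoints(np.stack([u,v],-1).reshape(-1,1,2).astype(np.float64),K(p),D(p)).reshape(h,w,2)
    d=p["depth"][...,None]
    return (np.concatenate([n*d,d],-1)@rot(p).T)+np.array(p["position"])
def save(p,name): cv2.imwrite("pics/"+name,p["frame"][...,::-1])
E
python3 - <<'E'
from h import *
for n in ("scene","top"):
    p=ctrl.get_image(n); save(p,n+"0.png")
    print(n,p["position"],p["orientation"],p["fx"],p["k1"])
    for t in ("block","cold_plate","gauge","nest","handle_mid","jar","empty_cassette","mould"):
        print(t,[(np.round(d["centre"],3).tolist(),round(d["score"],2)) for d in ctrl.find_in(t,p)][:4])
print(ctrl.get_state())
E
```

```text
pics
scene [1.25254    0.17825734 0.67585885] [-1.48791059 -1.98551839  0.92689381] 412.0210586417279 -0.028357287848126935
block [([0.64, 0.147, 0.045], 0.68), ([0.614, 0.007, 0.014], 0.61), ([0.628, 0.175, 0.027], 0.53)]
cold_plate [([0.629, 0.173, 0.025], 0.6)]
gauge [([0.757, -0.272, 0.018], 0.86), ([0.595, -0.178, 0.039], 0.63), ([0.499, -0.241, 0.065], 0.53)]
nest [([0.749, -0.276, 0.036], 0.75), ([0.571, -0.183, 0.061], 0.65)]
handle_mid [([0.497, -0.241, 0.063], 0.58), ([0.709, -0.314, 0.036], 0.48)]
jar [([0.764, 0.023, 0.056], 0.62)]
empty_cassette [([0.646, 0.251, 0.03], 0.68), ([0.398, -0.108, 0.02], 0.32)]
mould [([0.546, 0.221, 0.031], 0.71), ([0.592, -0.178, 0.038], 0.62), ([0.496, -0.241, 0.063], 0.48)]
top [ 0.52307274 -0.02724625  0.83875254] [-2.15854908  2.18949159 -0.06606833] 411.2904045642336 -0.046372936759548324
block [([0.631, 0.138, 0.042], 0.76), ([0.6, 0.006, 0.017], 0.54)]
cold_plate [([0.601, 0.167, 0.024], 0.75)]
gauge [([0.563, -0.191, 0.044], 0.71), ([0.742, -0.278, 0.028], 0.62), ([0.388, -0.112, 0.014], 0.25), ([0.386, 0.13, 0.008], 0.18)]
nest [([
[... 350 characters left out ...]
{'time': 0.9, 'joint_positions': array([ 1.14708509,  0.32095763, -0.07010982,  1.45049213,  0.02258903,
        1.37077423, -0.056911  ]), 'qd': array([-0.00136942,  0.00092973, -0.00033126,  0.00110188,  0.00011534,
        0.00186894, -0.00257156]), 'joint_torque': array([ 2.10843473e-04, -4.91091514e+01, -4.03340869e-01, -3.12763059e+01,
       -6.38220669e-02,  3.37037374e-02,  1.83572735e-05]), 'position': array([ 0.27557414, -0.58872974,  0.22261809]), 'tool_rot': array([3.06646116e+00, 6.82221554e-01, 8.85745600e-06]), 'ft_force': array([0.33116334, 0.40615023, 0.25727649]), 'torque': array([-0.0149815 ,  0.00516116, -0.00599867]), 'grip_force': 0.0, 'grip_width': 1.0037842853153087}
```

View pics/scene0.png

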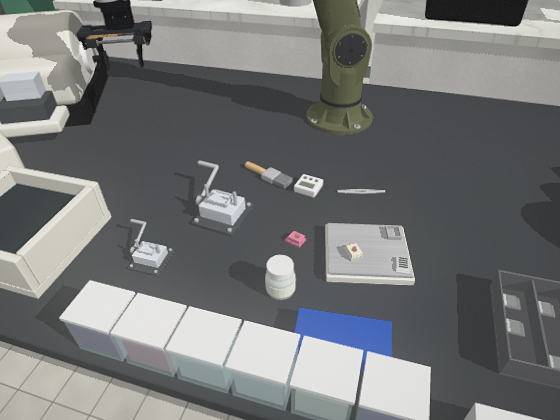

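View pics/top0.png

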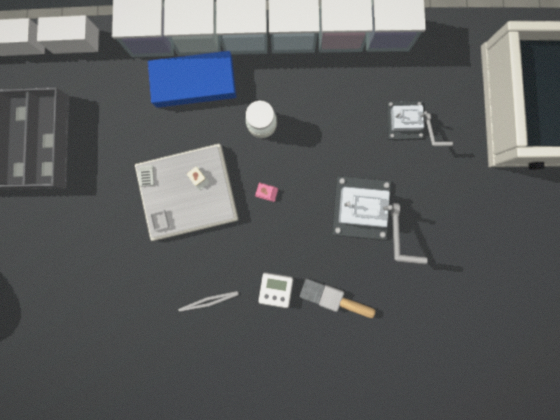

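The top view shows the block at about (196,177) on the cold plate. The larger gauge is at (363,207), with its lever to the right (-y) and leaning down (-x). The pink look-alike is at (266,191). Next I'll measure poses from the point clouds.

```bash
python3 - <<'E'
from h import *
ps={n:ctrl.get_image(n) for n in("top","scene")}
C={n:cloud(p) for n,p in ps.items()}
p,c=ps["top"],C["top"]
def rect(m,name,c):
    q=c[m][:,:2]*1000; r=cv2.minAreaRect(q.astype(np.float32)); print(name,m.sum(),np.round(r[0],1),np.round(r[1],1),round(r[2],1),"zmed",np.round(np.median(c[m][:,2]),4),"mean",np.round(q.mean(0),1))
for n in C:
    c=C[n]; x,y,z=c[...,0],c[...,1],c[...,2]
    ok=ps[n]["depth"]>0
    nb=ok&(np.abs(x-.63)<.05)&(np.abs(y-.14)<.05)
    print(n); rect(nb&(z>.037),"wax",c); rect(nb&(z>.0285),"block",c)
    cp=ok&(np.abs(x-.62)<.13)&(np.abs(y-.17)<.13)&(z>.015); rect(cp,"plate",c)
    g=ok&(np.hypot(x-.575,y+.18)<.085)
    rect(g&(z>.006)&(z<.02),"base",c); rect(g&(z>.04)&(z<.05),"house",c); rect(g&(z>.053)&(z<.068)&(y>-.225),"nest",c); rect(g&(z>.074),"posts",c)
    h=ok&(np.hypot(x-.5,y+.243)<.045)&(z>.055); rect(h,"handle",c)
    gd=ps[n]
    m=ctrl.silhouettes("handle_mid",gd)
    for d in m[:2]: rect(d["region"]&ok,"hsil %.2f"%d["score"],c)
    m=ctrl.silhouettes("block",gd)
    for d in m[:2]: rect(d["region"]&ok,"bsil %.2f"%d["score"],c)
f=ps["top"]["frame"]; s=ps["scene"]["frame"]
a=cv2.resize(f[157:197,172:222],(400,320),interpolation=cv2.INTER_CUBIC)
b=cv2.resize(f[170:270,325:435],(400,364),interpolation=cv2.INTER_CUBIC)[:280]
a2=cv2.resize(s[232:272,330:380],(400,320),interpolation=cv2.INTER_CUBIC)
b2=cv2.resize(s[155:239,185:259],(352,400),interpolation=cv2.INTER_CUBIC)
im=np.zeros((600,800,3),np.uint8); im[:320,:400]=a; im[320:,:400]=b; im[:320-120,:0]=0
im[:280,400:]=a2[20:300]; im[280:,400:752]=cv2.resize(s[158:234,185:259],(352,320)); cv2.imwrite("pics/crop1.png",im[...,::-1])
E
```

```text
top
wax 191 [634.7 148.8] [30.5 24.2] 37.3 zmed 0.0419 mean [634.6 148.5]
block 273 [631.4 133.2] [66.1 73. ] 63.8 zmed 0.0412 mean [632.2 145.6]
plate 6930 [629.3 142.9] [190.3 252.8] 13.1 zmed 0.0251 mean [606.4 171.1]
base 1476 [ 569.6 -182. ] [113.2 120.4] 83.9 zmed 0.0098 mean [ 566.7 -173.8]
house 1164 [ 565.7 -191.1] [114.6  77. ] 81.1 zmed 0.0454 mean [ 567.  -184.7]
nest 593 [ 569.8 -179.2] [80.  40.3] 83.7 zmed 0.0566 mean [ 569.6 -180.9]
posts 36 [ 569.3 -180.8] [83.3  6.1] 83.7 zmed 0.0841 mean [ 569.1 -182.3]
handle 275 [ 483.9 -243.8] [63.9 38.8] 40.6 zmed 0.0731 mean [ 481.9 -245.2]
hsil 0.86 458 [ 518.3 -261.6] [ 57.8 108.5] 84.3 zmed 0.0623 mean [ 507.7 -246.3]
hsil 0.59 144 [ 715.8 -320.6] [72.4 31. ] 26.6 zmed 0.0423 mean [ 711.9 -321.9]
bsil 0.55 262 [631. 146.] [37.2 26. ] 36.6 zmed 0.0412 mean [630.7 145.1]
bsil 0.53 262 [604.3  11. ] [38.4 27.6] 73.5 zmed 0.0158 mean [603.5  10.7]
scene
wax 142 [635.5 145.8] [31.8 24. ] 35.7 zmed 0.0419 mean [636.8 145.6]
block 216 [614.4 148.6] [63.3 58.8] 35.5 zmed 0.0409 mean [638.4 145.3]
plate 4636 [630.1 141.5] [189.1 250.7] 12.9 zmed 0.0252 mean [619.8 172.1]
base 679 [ 569.7 -183.4] [111.8 121.1] 84.2 zmed 0.0108 mean [ 599.4 -172.1]
house 480 [ 566.7 -192.7] [116.   80.8] 75.5 zmed 0.0459 mean [ 581.  -184.2]
nest 321 [ 570.2 -183.7] [81.7 43.4] 78.1 zmed 0.0573 mean [ 570.1 -183.4]
posts 38 [ 569.  -183.4] [83.3 10.3] 82.4 zmed 0.0813 mean [ 570.3 -183.2]
handle 127 [ 484.2 -244.1] [59.7 38.4] 38.2 zmed 0.0712 mean [ 483.1 -246.1]
hsil 0.69 212 [ 481.2 -257.4] [185.9  53.4] 21.4 zmed 0.0665 mean [ 505. -250.]
hsil 0.57 97 [ 700.9 -330.7] [113.7  30.7] 23.8 zmed 0.0446 mean [ 712.6 -326.6]
bsil 0.65 195 [606.7   8. ] [40.3 27.9] 77.7 zmed 0.0151 mean [610.4  11.3]
bsil 0.56 226 [633.5 144.7] [40.2 35.7] 24.9 zmed 0.0405 mean [638.8 144.5]
```

View pics/crop1.png

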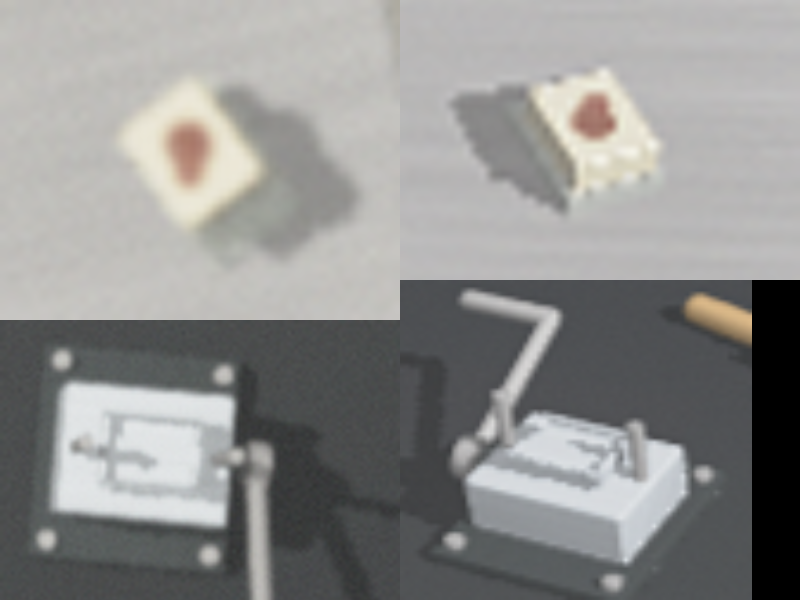

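The crops show the slanted end pointing down and right in the top view, so block yaw is about -143°. Gauge yaw is about -6.2° with its origin near (569.5, -182), and the handle is where the geometry says it should be. I'll move above the block.

Request:
{"fn": "move_arm", "kwargs": {
  "increments": "15 30 -3 0 0 1.5 0; 15 30 -3 0 0 1.5 0; 15 30 -3 0 0 1.5 0; 15 30 -3 0 0 1.5 0; 15 30 -3 0 0 1.5 0; 15 30 -3 0 0 1.5 0; 15 30 -3 0 0 1.5 0; 15 30 -3 0 0 1.5 0",
  "grip_force": 15
}}

```text
time: 1.87
position: [0.396, -0.3472, 0.1987]
tool_rot: [2.977, 1.001, 0.0]
ft_force: [0.7, -0.2, -0.1]
grip_width: 1.001
grip_force: 0.0
```

Request:
{"fn": "move_arm", "kwargs": {
  "increments": "15 31 -3 0 0 0 0; 15 31 -3 0 0 0 0; 15 31 -3 0 0 0 0; 15 31 -3 0 0 0 0; 15 31 -3 0 0 0 0; 15 31 -3 0 0 0 0; 15 31 -3 0 0 0 0; 15 31 -3 0 0 0 0"
}}

```text
time: 2.53
position: [0.5161, -0.0992, 0.1748]
tool_rot: [2.978, 0.998, 0.001]
ft_force: [0.5, -0.6, -0.5]
grip_width: 1.001
grip_force: 0.0
```

Request:
{"fn": "move_arm", "kwargs": {
  "increments": "15 31 -5 0 0 0 0; 15 31 -5 0 0 0 0; 15 31 -5 0 0 0 0; 15 31 -5 0 0 0 0; 15 31 -5 0 0 0 0; 15 31 -5 0 0 0 0; 15 31 -5 0 0 0 0; 14 31 -5 0 0 0 0"
}}

```text
time: 3.2
position: [0.6354, 0.1485, 0.1343]
tool_rot: [2.979, 0.998, 0.0]
ft_force: [0.2, -0.1, 1.1]
grip_width: 1.001
grip_force: 0.0
```

Request:
{"fn": "move_arm", "kwargs": {
  "increments": "0 0 -10 0 0 0 60; 0 0 -10 0 0 0 100; 0 0 -10 0 0 0 100; 0 0 -10 0 0 0 100; 0 0 -10 0 0 0 100; 0 0 -10 0 0 0 100; 0 0 -10 0 0 0 100; 0 0 -4 0 0 0 100"
}}

```text
time: 3.87
position: [0.6336, 0.1462, 0.0586]
tool_rot: [2.979, 0.998, -0.004]
ft_force: [0.1, 0.2, -0.3]
grip_width: 0.62
grip_force: 0.0
```

```bash
python3 - <<'E'
from h import *
a=[]
for n in("scene","top"):
    p=ctrl.get_image(n); f=p["frame"]
    T=np.array([[.635,.1475,.042]]) 
    pc=(T-np.array(p["position"]))@rot(p); u,_=cv2.projectPoints(pc,np.zeros(3),np.zeros(3),K(p),D(p)); u=u.ravel().astype(int); print(n,u)
    a.append(cv2.resize(f[u[1]-30:u[1]+30,u[0]-30:u[0]+30],(400,400),interpolation=cv2.INTER_CUBIC))
cv2.imwrite("pics/c2.png",np.hstack(a)[...,::-1])
print(ctrl.get_state()["position"],ctrl.get_state()["grip_width"])
E
```

```text
scene [354 249]
top [195 175]
[0.6338683  0.14673219 0.05942992] 0.6142297670070632
```

View pics/c2.png

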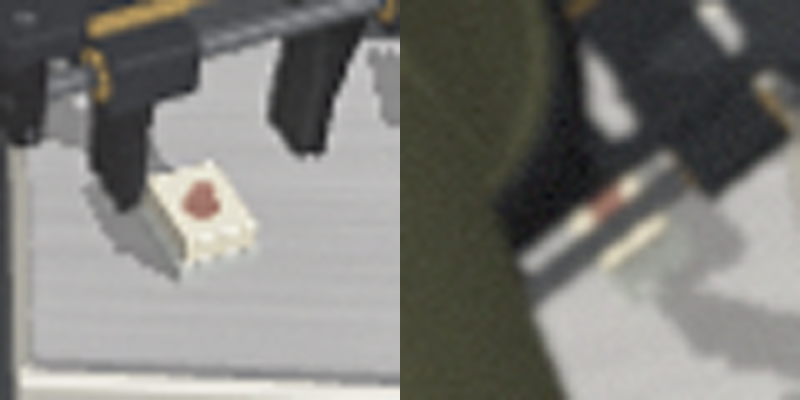

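The left half (scene camera) shows the open fingers straddling the wax, with tips near (130,205) and (305,150) and the block at (203,200). I'll descend and grip.

Request:
{"fn": "move_arm", "kwargs": {
  "increments": "0 0 -9 0 0 0 100; 0 0 -9 0 0 0 100; 0 0 -8 0 0 0 100; 0 0 0 0 0 0 100; 0 0 0 0 0 0 200; 0 0 0 0 0 0 200; 0 0 0 0 0 0 255; 0 0 0 0 0 0 255",
  "grip_force": 12
}}

```text
time: 4.63
position: [0.6349, 0.1474, 0.0351]
tool_rot: [2.978, 0.999, 0.001]
ft_force: [0.3, -0.0, 0.3]
grip_width: 0.388
grip_force: 0.0
```

Request:
{"fn": "move_arm", "kwargs": {
  "increments": "0 0 0 0 0 0 255; 0 0 0 0 0 0 255; 0 0 2 0 0 0 255; 0 0 4 0 0 0 255; 0 0 8 0 0 0 255; 0 0 12 0 0 0 255; 0 0 14 0 0 0 255; 0 0 0 0 0 0 255"
}}

```text
time: 5.3
position: [0.637, 0.1482, 0.0791]
tool_rot: [2.978, 0.999, 0.01]
ft_force: [1.3, 0.6, 0.8]
grip_width: 0.269
grip_force: 12.0
```

```bash
python3 - <<'E'
from h import *
a=[]
for n in("scene","top"):
    p=ctrl.get_image(n); f=p["frame"]
    T=np.array([[.635,.1475,.082]]) 
    pc=(T-np.array(p["position"]))@rot(p); u,_=cv2.projectPoints(pc,np.zeros(3),np.zeros(3),K(p),D(p)); u=u.ravel().astype(int); print(n,u)
    a.append(cv2.resize(f[u[1]-30:u[1]+30,u[0]-30:u[0]+30],(400,400),interpolation=cv2.INTER_CUBIC))
cv2.imwrite("pics/c3.png",np.hstack(a)[...,::-1])
s=ctrl.get_state();print(s["position"],s["grip_width"]*87)
E
```

```text
scene [356 235]
top [191 172]
[0.63550602 0.14753861 0.07622356] 24.460130845311298
```

View pics/c3.png

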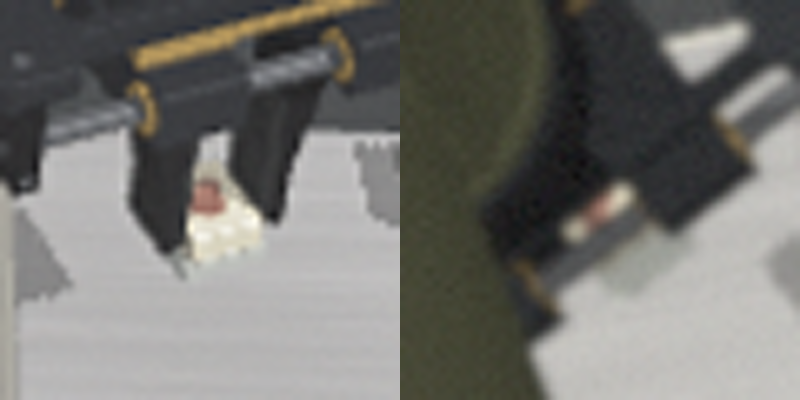

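Held: width 24.5 mm and the wax is between the pads, with the frame level. Carry it to the gauge, turning +47°.

Request:
{"fn": "move_arm", "kwargs": {
  "increments": "0 -4 12 0 0 2 255; 0 -10 12 0 0 3 255; -4 -18 12 0 0 3 255; -4 -22 10 0 0 3 255; -4 -24 8 0 0 3 255; -4 -24 0 0 0 3 255; -4 -24 0 0 0 3 255; -4 -24 0 0 0 3 255"
}}

```text
time: 6.07
position: [0.6099, -0.004, 0.1283]
tool_rot: [2.717, 1.576, -0.001]
ft_force: [0.5, -0.2, -0.7]
grip_width: 0.271
grip_force: 12.0
```

Request:
{"fn": "move_arm", "kwargs": {
  "increments": "-4 -24 0 0 0 3 255; -4 -24 0 0 0 3 255; -6 -24 0 0 0 3 255; -6 -24 0 0 0 3 255; -7 -24 0 0 0 3 255; -7 -24 0 0 0 3 255; -7 -20 0 0 0 3 255; -4 -12 -10 0 0 3 255"
}}

```text
time: 6.73
position: [0.5653, -0.1825, 0.1196]
tool_rot: [2.332, 2.101, -0.001]
ft_force: [0.7, -0.0, -0.8]
grip_width: 0.276
grip_force: 12.0
```

Request:
{"fn": "move_arm", "kwargs": {
  "increments": "0 0 -5 0 0 0 255; 0 0 -5 0 0 0 255; 0 0 -5 0 0 0 255; 0 0 -5 0 0 0 255; 0 0 0 0 0 0 255; 0 0 0 0 0 0 255; 0 0 0 0 0 0 255; 0 0 0 0 0 0 255"
}}

```text
time: 7.4
position: [0.566, -0.1783, 0.099]
tool_rot: [2.332, 2.104, 0.001]
ft_force: [-0.1, 0.9, -0.8]
grip_width: 0.269
grip_force: 12.0
```

```bash
cat > look.py <<'E'
from h import *
import sys
name=sys.argv[1]; T=np.array([[float(v) for v in sys.argv[2:5]]]); hw=int(sys.argv[5])
a=[]
for n in("scene","top"):
    p=ctrl.get_image(n); f=p["frame"]
    pc=(T-np.array(p["position"]))@rot(p); u,_=cv2.projectPoints(pc,np.zeros(3),np.zeros(3),K(p),D(p)); u=u.ravel().astype(int); print(n,u)
    a.append(cv2.resize(f[u[1]-hw:u[1]+hw,u[0]-hw:u[0]+hw],(400,400),interpolation=cv2.INTER_CUBIC))
    c=cloud(p); f=f.astype(int)
    cream=(f[...,0]-f[...,2]>18)&(f[...,0]>120)&(f[...,1]-f[...,2]>10)
    m=cream&(np.hypot(c[...,0]-T[0,0],c[...,1]-T[0,1])<.04)&(p["depth"]>0)&(abs(c[...,2]-T[0,2])<.04)
    if m.sum()>5: 
        q=c[m]*1000; print("cream",m.sum(),"min",q.min(0).round(1),"max",q.max(0).round(1),"mean",q.mean(0).round(1))
        g=np.deg2rad(-6.2); e=(q[:,:2]-[569.5,-182])@np.array([[np.cos(g),-np.sin(g)],[np.sin(g),np.cos(g)]]); 
        print(" gauge frame pct5/95",np.percentile(e,[3,50,97],axis=0).round(1).tolist())
cv2.imwrite("pics/"+name,np.hstack(a)[...,::-1])
s=ctrl.get_state();print(s["position"],s["tool_rot"],s["grip_width"]*87,s["ft_force"])
E
python3 look.py c4.png .57 -.182 .095 32
```

```text
scene [219 185]
cream 49 min [ 554.3 -180.9   95.6] max [ 579.7 -164.2  108.2] mean [ 565.5 -169.7  104.3]
 gauge frame pct5/95 [[-15.7, 2.3], [-6.6, 13.0], [7.8, 17.2]]
top [370 204]
cream 14 min [ 558.2 -168.1  103.5] max [ 577.8 -165.7  108.2] mean [ 566.8 -167.3  105.4]
 gauge frame pct5/95 [[-12.8, 13.5], [-4.8, 14.3], [6.1, 15.1]]
[ 0.56585234 -0.1786394   0.0989654 ] [2.33244715e+00 2.10354454e+00 4.44405548e-04] 24.290338449692236 [ 0.27840588  0.11339638 -0.0700417 ]
```

View pics/c4.png

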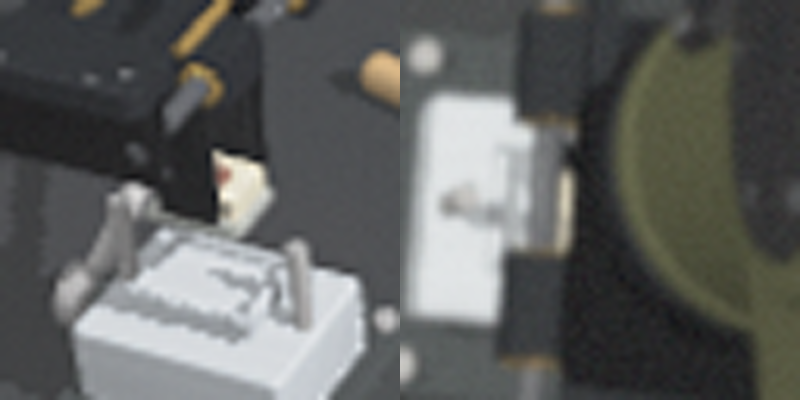

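The tool sits 4 mm short in x. The block is square to the pocket, with the wax's back end at gauge y of about 18.6 against the 19 needed. I'll correct that and lower it.

Request:
{"fn": "move_arm", "kwargs": {
  "increments": "2 0.5 0 0 0 0 255; 2 0 0 0 0 -0.3 255; 0 0 -6 0 0 0 255; 0 0 -8 0 0 0 255; 0 0 -7 0 0 0 255; 0 0 -5 0 0 0 255; 0 0 0 0 0 0 255; 0 0 0 0 0 0 255"
}}

```text
time: 8.17
position: [0.5691, -0.1781, 0.0719]
tool_rot: [-2.338, -2.097, 0.001]
ft_force: [-0.9, 0.6, -0.7]
grip_width: 0.273
grip_force: 12.0
```

```bash
python3 look.py c5.png .57 -.182 .07 26
```

```text
scene [220 193]
cream 47 min [ 559.4 -180.9   68.1] max [ 582.5 -163.6   82.4] mean [ 569.5 -169.5   77.7]
 gauge frame pct5/95 [[-11.3, 1.9], [-3.0, 13.6], [11.0, 17.1]]
top [368 205]
[ 0.56974752 -0.17823794  0.07271002] [2.33841858e+00 2.09753012e+00 4.32906401e-04] 23.653167421213823 [-0.54059535  0.37928391 -0.46272625]
```

View pics/c5.png

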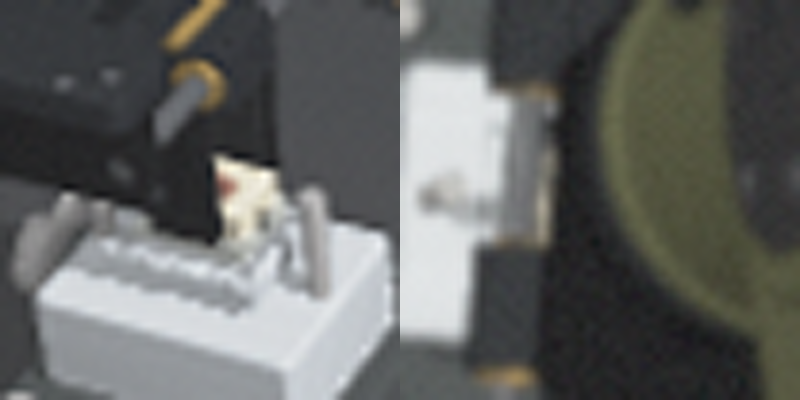

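The block is centred over the pocket, with its frame just above the rim. Lower slowly.

Request:
{"fn": "move_arm", "kwargs": {
  "increments": "0 0 -1 0 0 0 255; 0 0 -1 0 0 0 255; 0 0 -1 0 0 0 255; 0 0 -1 0 0 0 255; 0 0 -0.5 0 0 0 255; 0 0 -0.5 0 0 0 255; 0 0 0 0 0 0 255; 0 0 0 0 0 0 255"
}}

```text
time: 8.93
position: [0.5695, -0.1782, 0.0676]
tool_rot: [2.339, 2.098, 0.0]
ft_force: [-1.0, 0.2, -0.2]
grip_width: 0.275
grip_force: 12.0
```

Request:
{"fn": "move_arm", "kwargs": {
  "increments": "0 0 -0.5 0 0 0 255; 0 0 -0.5 0 0 0 255; 0 0 -0.5 0 0 0 255; 0 0 0 0 0 0 255; 0 0 0 0 0 0 255; 0 0 0 0 0 0 255; 0 0 0 0 0 0 255; 0 0 0 0 0 0 255"
}}

```text
time: 9.6
position: [0.5696, -0.1782, 0.0661]
tool_rot: [2.339, 2.098, 0.0]
ft_force: [0.2, 0.1, -0.2]
grip_width: 0.279
grip_force: 12.0
```

Request:
{"fn": "move_arm", "kwargs": {
  "increments": "0 0 -0.5 0 0 0 255; 0 0 -0.5 0 0 0 255; 0 0 0 0 0 0 255; 0 0 0 0 0 0 255; 0 0 0 0 0 0 255; 0 0 0 0 0 0 255; 0 0 0 0 0 0 255; 0 0 0 0 0 0 255"
}}

```text
time: 10.27
position: [0.5697, -0.1782, 0.0657]
tool_rot: [2.338, 2.097, -0.0]
ft_force: [-2.5, 0.2, 5.7]
grip_width: 0.275
grip_force: 12.0
```

```bash
python3 look.py c6.png .57 -.182 .07 26
```

```text
scene [220 193]
cream 49 min [ 558.6 -181.3   60.7] max [ 585.4 -163.2   75.5] mean [ 569.7 -169.9   71.6]
 gauge frame pct5/95 [[-11.2, 0.8], [-2.1, 13.6], [10.6, 17.7]]
top [368 205]
[ 0.56965539 -0.17826464  0.06570151] [ 2.33828632e+00  2.09745515e+00 -1.62134282e-04] 23.755585420921758 [-1.94391176  0.5376391   5.93335643]
```

Contact at TCP z = 65.7 mm against about 65.2 expected, so it's seated. Open and rise.

Request:
{"fn": "move_arm", "kwargs": {
  "increments": "0 0 0 0 0 0 150; 0 0 0 0 0 0 110; 0 0 0 0 0 0 90; 0 0 0 0 0 0 90; 0 0 4 0 0 0 90; 0 0 10 0 0 0 90; 0 0 16 0 0 0 90; 0 0 20 0 0 0 90"
}}

```text
time: 11.03
position: [0.5688, -0.178, 0.1153]
tool_rot: [-2.337, -2.097, 0.001]
ft_force: [0.2, 0.3, 0.5]
grip_width: 0.641
grip_force: 0.0
```

Request:
{"fn": "move_arm", "kwargs": {
  "increments": "0 -10 20 0 0 0 90; -10 -20 10 0 0 0 90; -15 -20 0 0 0 0 60; -20 -20 0 0 0 0 60; -20 -15 0 0 0 0 60; -20 0 0 0 0 0 60; -15 0 0 0 0 0 60; 0 0 0 0 0 0 60"
}}

```text
time: 11.7
position: [0.4668, -0.2644, 0.1458]
tool_rot: [-2.342, -2.094, 0.004]
ft_force: [0.2, 0.5, -0.1]
grip_width: 0.764
grip_force: 0.0
```

```bash
python3 look.py c6.png .57 -.182 .07 40; python3 - <<'E'
from h import *
for n in("scene","top"):
    p=ctrl.get_image(n); c=cloud(p); x,y,z=c[...,0],c[...,1],c[...,2]
    g=np.deg2rad(-6.2); ex=np.array([np.cos(g),np.sin(g)]); ey=np.array([-np.sin(g),np.cos(g)])
    q=c[...,:2]-[.5695,-.182]; gx=q@ex; gy=q@ey
    m=(abs(gx)<.01)&(gy>-.008)&(gy<.018)&(p["depth"]>0); print(n,"wax z",np.percentile(z[m],[5,50,95]).round(4) if m.any() else None)
    if m.sum()>9:
        A=np.c_[gx[m],gy[m],np.ones(m.sum())]; print("tilt",np.linalg.lstsq(A,z[m],rcond=None)[0].round(3))
    w=(abs(gx)<.025)&(abs(gy)<.03)&(z>.068)&(z<.08); print("wax g",m.sum(),np.percentile(gx[w],[2,98]).round(4),np.percentile(gy[w],[2,98]).round(4))
    h=(gy<-.07)&(gy>-.125)&(abs(gx+.091)<.03)&(z>.05)&(z<.09); print("handle",h.sum(),np.percentile(gx[h],[3,50,97]).round(4),np.percentile(gy[h],[3,97]).round(4),np.percentile(z[h],[3,50,97]).round(4))
E
```

```text
scene [220 193]
cream 100 min [ 557.7 -193.3   63.3] max [ 583.4 -164.2   75.4] mean [ 572.8 -177.3   71.4]
 gauge frame pct5/95 [[-10.6, -9.4], [3.9, 5.3], [11.9, 16.9]]
top [368 205]
cream 197 min [ 557.8 -195.3   60.7] max [ 580.7 -161.    77.1] mean [ 569.5 -176.3   72.3]
 gauge frame pct5/95 [[-11.2, -8.6], [-0.4, 5.5], [9.7, 19.9]]
[ 0.46998122 -0.2635572   0.14612832] [2.33770414e+00 2.09564961e+00 3.25808206e-04] 66.58416160603699 [0.23354185 0.51260928 0.07942036]
scene wax z [0.0612 0.073  0.0751]
tilt [-0.061 -0.282  0.073]
wax g 82 [-0.0127  0.0119] [-0.0121  0.0171]
handle 79 [-0.0948 -0.0884 -0.0846] [-0.1172 -0.0714] [0.0685 0.075  0.078 ]
top wax z [0.0708 0.0728 0.075 ]
tilt [0.01  0.008 0.073]
wax g 148 [-0.0117  0.0111] [-0.009   0.0201]
handle 135 [-0.0956 -0.09   -0.0846] [-0.1073 -0.0712] [0.0703 0.0751 0.0774]
```

View pics/c6.png

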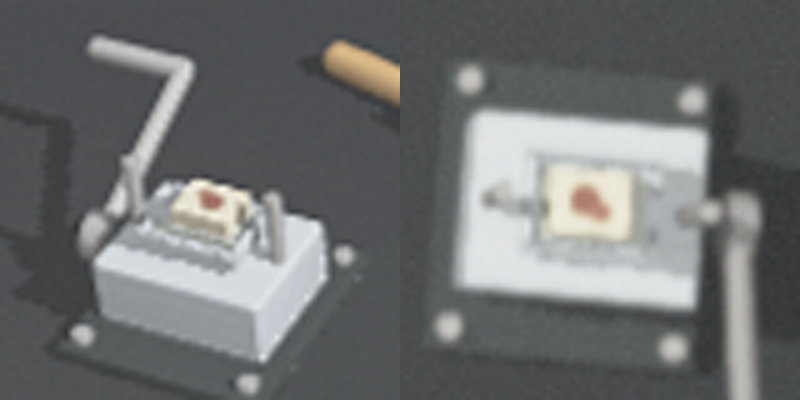

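The block is seated flat: wax top at 73 mm, tilt of 0.01 or less, and the slanted end towards the lever. The tool is above the handle. Descend and pinch.

Request:
{"fn": "move_arm", "kwargs": {
  "increments": "0 0 -14 0 0 0 60; 0 0 -16 0 0 0 60; 0 0 -16 0 0 0 60; 0 0 -16 0 0 0 60; 0 0 -14 0 0 0 60; 0 0 -10 0 0 0 60; 0 0 -8 0 0 0 60; 0 0 0 0 0 0 60",
  "grip_force": 25
}}

```text
time: 12.57
position: [0.4692, -0.2623, 0.0495]
tool_rot: [-2.336, -2.097, -0.0]
ft_force: [0.6, -0.1, -0.5]
grip_width: 0.765
grip_force: 0.0
```

Request:
{"fn": "move_arm", "kwargs": {
  "increments": "0 0 0 0 0 0 200; 0 0 0 0 0 0 255; 0 0 0 0 0 0 255; 0 0 0 0 0 0 255; 0 0 0 0 0 0 255; 0 0 0 0 0 0 255; 0 0 0 0 0 0 255; 0 0 0 0 0 0 255"
}}

```text
time: 13.23
position: [0.4696, -0.2633, 0.0512]
tool_rot: [2.338, 2.097, 0.0]
ft_force: [0.2, 0.2, 0.1]
grip_width: 0.241
grip_force: 0.0
```

```bash
python3 - <<'E'
from h import *
s=ctrl.get_state();p=s["position"]*1000;print(p,s["grip_width"]*87,s["ft_force"])
g=np.deg2rad(-6.2); 
n=24; t=1.15*(1-np.cos(np.linspace(0,np.pi,n+1)))/2 
gx=-100*np.sin(1.15-t); z=100*np.cos(1.15-t)
P=np.c_[gx*np.cos(g),gx*np.sin(g),z]; 
d=np.diff(P.round(),axis=0); print("; ".join(f"{a:.0f} {b:.0f} {c:.0f} 0 0 0 255" for a,b,c in d)); print(P[-1]-P[0])
E
```

```text
[ 469.59692355 -263.28789976   51.21529373] 20.95948002908121 [0.22927948 0.15288515 0.05109511]
0 0 0 0 0 0 255; 1 0 2 0 0 0 255; 1 0 2 0 0 0 255; 2 -1 3 0 0 0 255; 2 0 3 0 0 0 255; 2 0 5 0 0 0 255; 4 0 4 0 0 0 255; 3 -1 5 0 0 0 255; 5 0 5 0 0 0 255; 5 -1 5 0 0 0 255; 6 0 5 0 0 0 255; 6 -1 4 0 0 0 255; 6 -1 4 0 0 0 255; 7 -1 3 0 0 0 255; 6 0 3 0 0 0 255; 7 -1 2 0 0 0 255; 6 -1 1 0 0 0 255; 5 0 2 0 0 0 255; 5 -1 0 0 0 0 255; 4 0 1 0 0 0 255; 4 -1 0 0 0 0 255; 2 0 0 0 0 0 255; 2 0 0 0 0 0 255; 0 0 0 0 0 0 255
[90.74251511 -9.85779175 59.15125591]
```

Still closing. First row set includes the settling.

Request:
{"fn": "move_arm", "kwargs": {
  "increments": "0 0 0 0 0 0 255; 0 0 0 0 0 0 255; 0 0 0 0 0 0 255; 0 0 0 0 0 0 255; 0 0 0 0 0 0 255; 0 0 0 0 0 0 255; 0 0 0 0 0 0 255; 0 0 0 0 0 0 255"
}}

```text
time: 13.9
position: [0.4685, -0.2632, 0.0509]
tool_rot: [-2.338, -2.096, 0.002]
ft_force: [-6.0, 0.7, 3.7]
grip_width: 0.127
grip_force: 25.0
```

Request:
{"fn": "move_arm", "kwargs": {
  "increments": "1 0 2 0 0 0 255; 1 0 2 0 0 0 255; 2 -1 3 0 0 0 255; 2 0 3 0 0 0 255; 2 0 5 0 0 0 255; 4 0 4 0 0 0 255; 3 -1 5 0 0 0 255; 5 0 5 0 0 0 255"
}}

```text
time: 14.57
position: [0.4858, -0.2651, 0.0793]
tool_rot: [-2.335, -2.092, 0.008]
ft_force: [-11.5, 0.6, 6.0]
grip_width: 0.125
grip_force: 25.0
```

Request:
{"fn": "move_arm", "kwargs": {
  "increments": "5 -1 5 0 0 0 255; 6 0 5 0 0 0 255; 6 -1 4 0 0 0 255; 6 -1 4 0 0 0 255; 7 -1 3 0 0 0 255; 6 0 3 0 0 0 255; 7 -1 2 0 0 0 255; 6 -1 1 0 0 0 255"
}}

```text
time: 15.23
position: [0.539, -0.2713, 0.1089]
tool_rot: [2.338, 2.097, -0.001]
ft_force: [-6.8, 1.3, 9.4]
grip_width: 0.129
grip_force: 25.0
```

Request:
{"fn": "move_arm", "kwargs": {
  "increments": "5 0 2 0 0 0 255; 5 -1 0 0 0 0 255; 4 0 1 0 0 0 255; 4 -1 0 0 0 0 255; 2 0 0 0 0 0 255; 1 0 0 0 0 0 255; 0 0 0 0 0 0 255; 0 0 0 0 0 0 255"
}}

```text
time: 15.9
position: [0.56, -0.2737, 0.1107]
tool_rot: [2.338, 2.097, 0.0]
ft_force: [-4.1, 0.3, 5.1]
grip_width: 0.129
grip_force: 25.1
```

```bash
cat > lev.py <<'E'
from h import *
s=ctrl.get_state();P=s["position"];print(P,s["grip_width"]*87,s["grip_force"],s["ft_force"])
g=np.deg2rad(-6.2); ex=np.array([np.cos(g),np.sin(g)]); ey=np.array([-np.sin(g),np.cos(g)])
print("tcp gauge",(P[:2]-[.5695,-.182])@ex,(P[:2]-[.5695,-.182])@ey)
for n in("scene","top"):
    p=ctrl.get_image(n); c=cloud(p); z=c[...,2]
    q=c[...,:2]-[.5695,-.182]; gx=q@ex; gy=q@ey
    ok=p["depth"]>0
    w=ok&(abs(gx)<.008)&(gy>-.006)&(gy<.016); print(n,"wax z",w.sum(),np.percentile(z[w],[10,50,90]).round(4) if w.any() else 0)
    for zl in (.05,.07,.09,.11):
        m=ok&(gy<-.054)&(gy>-.069)&(abs(gx)<.03)&(abs(z-zl)<.01); 
        if m.sum()>2: print(" arm z",zl,m.sum(),np.percentile(gx[m],[5,50,95]).round(4))
E
python3 lev.py; python3 look.py c7.png .565 -.24 .09 40
```

```text
[ 0.55995778 -0.27365176  0.11069467] 11.197135575913128 25.06229889811948 [-4.12681615  0.26795831  5.14857158]
tcp gauge 0.0004119237298051277 -0.09214623904664268
scene wax z 55 [0.046  0.085  0.0868]
 arm z 0.05 35 [-0.0045  0.0025  0.0063]
 arm z 0.07 25 [-0.0021  0.0018  0.0057]
 arm z 0.09 30 [-0.0006  0.0026  0.0056]
 arm z 0.11 29 [-0.0011  0.0028  0.0054]
top wax z 102 [0.0832 0.0845 0.0864]
 arm z 0.05 30 [-0.0083 -0.0023  0.0072]
 arm z 0.07 16 [-0.0043 -0.0008  0.004 ]
 arm z 0.09 19 [-0.0047 -0.0014  0.0034]
 arm z 0.11 20 [-0.0043 -0.0011  0.0042]
scene [197 181]
top [402 207]
[ 0.55987536 -0.27369552  0.11067999] [2.33792732e+00 2.09639511e+00 3.46346900e-04] 10.937936443759847 [-3.34694222 -0.56384919  4.98434451]
```

View pics/c7.png

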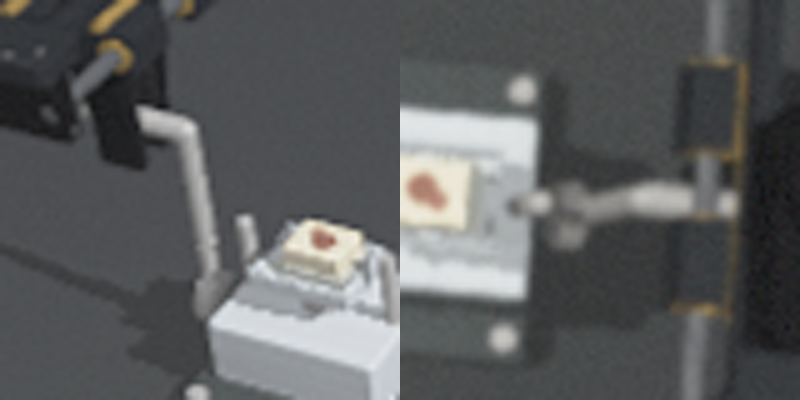

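The lever stands upright (arm slope under 0.015 rad), the wax face is at about 85 mm, level with the post tops, and the fingers hold the handle. Handing in.

```bash
python3 -c "
from bench import ctrl
print(ctrl.close_job())"
```

```text
the job is handed in; nothing more can be done
None
```

The block is seated flat in the larger gauge's pocket, wax up with its slanted end towards the lever. The lever is held straight up at full lift with the fingers still on the handle, and the job was handed in at about 16 s of the 51 s allowed.

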